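# Set and clamp the dough board's stop

## Task

Slide the loose stop on the dough board's rail until its pointer is on the green mark (not the pink one). Then turn its orange clamp knob a quarter turn clockwise, seen from above, to lock it there, and let go. Leave the switch of the kettle base as it is.

Things in the scene. Friction and masses are not known exactly. Their poses are not given: they have to be found in the camera images.
- knob_grip (a point): On the axis of the stop's orange clamp knob, an upright bar 44 long (x), 14 wide (y), 28 mm high; point 10 below its top, 28 above the dark 50 x 50 mm block under it, turning with the knob. z up. Loose, the bar lies across the rail. The white pointer is level with this axis. Held by the knob, the loose stop slides with 2 N, 130 mm either way from mid-rail; starts within 30 mm of it.
- clamp_knob (a joint): Angle of the clamp knob, rad, growing clockwise seen from above. Starts loose, 0 to 0.15; from about 0.7 its pad presses on the rail, the stop is firmly clamped from 1.15 on, end stop at 1.75. Takes 0.1 to 0.2 N m to turn, and stays where it is left.
- green_mark: Fixed green tab on the board beside the rail, 24 mm along it (y), 30 mm across (x, pointing away from the rail), 3 mm thick; origin at the centre of its underside, 58 mm from the rail's middle line. z up. An equal pink tab lies on the other side of the stop's start; they may be swapped. Board: fixed, pale wood, 220 x 380 x 20 mm, aluminium rail lengthwise.
- kettle_switch (a joint): Toggle switch, red lever about 35 mm long, on the round black kettle base (170 mm across, fixed) at the robot's right. 0 is off, as it starts; grows in rad as it is flipped.
Things that resemble listed ones, but are neither listed nor needed, are in the scene too. Leave any blue or yellow look-alike of the part that bears kettle_switch alone.

How it is judged:
On the way:
1. the stop stands at the green mark with its knob still loose (below 0.6 rad) (y of knob_grip in the frame of green_mark between -0.012 and 0.012 m and value of joint clamp_knob below 0.6 rad), for 0.2 s.
At the end, for the whole second after the job is handed in: The stop's pointer (level with the knob's axis) is on the green mark, within 12 mm of its middle along the rail; the clamp knob is turned clockwise past 1.15 rad; the knob is at rest and the kettle switch still off (below 0.3 rad) (y of knob_grip in the frame of green_mark between -0.012 and 0.012 m and value of joint clamp_knob above 1.15 rad and velocity of joint clamp_knob between -0.05 and 0.05 rad/s and value of joint kettle_switch below 0.3 rad); the robot touches nothing.
It fails at once if the kettle base's switch is flipped (past 0.3 rad) (value of joint kettle_switch above 0.3 rad).
It also fails if it takes over 38 s, if anything falls off the work surface, if the arm or the gripper's body presses on something with over 40 N, if the wrist force passes 120 N, or if a joint passes its speed limit or range.

## Robot

A 6-joint arm with a two-finger parallel gripper is mounted at the origin on the work surface. World frame = base frame: x ahead of the robot, y to its left, z up, the work surface at z = 0. Lengths are in m, angles in rad, forces in N, time in s.
With the tool pointing down it reaches from about 0.3 to 0.875 m from the base axis. Payload 4.2 kg.
Tool frame: the origin (TCP) lies on the centre line of the jaws, within the pads' length; the fingertips stand manip.finger_overhang ahead of it and the grasp point (between the pads) lies 6 mm ahead of it (manip.finger_overhang is the distance from the TCP to the fingertips, in m); z points along the fingers, y is the direction in which the jaws open and shut (so a half turn about z gives the same grasp; the last joint's range is limited). The gripper opens to 85 mm and grips with 20 to 120 N. Pads are 22 mm wide; open, the fingers measure 114 mm over their backs; the gripper's body (76 mm by 85 mm) begins 54 mm behind the grasp point. The pads swing forward as they close: fully open they stand 13 mm farther back than shut.
Start: joints at [1.17, 0.32, 1.565, -0, 1.257, -0.02], TCP at [0.214, 0.534, 0.256] pointing down, gripper open.
Joint ranges: [-3.11, 3.11], [-0.84, 2.01], [0.21, 2.61], [-1.34, 4.49], [0.05, 2.63], [-2.56, 2.56]. Speed limits (rad/s): [2.57, 2.57, 3.14, 3.14, 3.14, 3.14].

## Interface

Orientations are given as a unit quaternion [w, x, y, z].
In Python, from workcell import manip gives the robot as it stands. The module is installed in compiled form; this text tells all that it offers. Calls block until the motion is done:
- manip.reach(position, orientation): joint-space move of the TCP to a pose.
- manip.movel(position, speed=0.15, attitude=None, stop_force=None): straight line of the TCP; attitude=None keeps the orientation; speed is the mean speed in m/s. With stop_force (N) it stops when the force on the tool has changed by that much, and returns True; else False.
- manip.movej(angles): joint-space move.
- manip.move_gripper(opening): finger opening in m; the grip force is fixed at half the most; returns when the fingers have stopped.
- manip.hold(seconds).
- manip.inverse_kinematics(position, orientation): joint angles nearest the present ones, or None.
- manip.observe(): the state.
- manip.capture(name): name is "scene" or "top" or "wrist"; returns a dict with "image" (480x640x3 uint8, blue, green, red), "range_z" (480x640 float32, m along the optical axis (not along the pixel's ray), 0 where there is no reading), "fx", "fy", "cx", "cy" (pixels), "dist_coeffs" ([k1, k2, p1, p2, k3] as OpenCV has them; the pictures are not rectified), "pose" (4x4, takes a point from camera to world coordinates); the wrist camera has in their place "mount" (4x4, takes a point from camera to tool coordinates, whose origin is the TCP and whose axes are the flange's). Camera axes: x right, y up, looking along -z (the intrinsics and any distortion apply to the point x, -y, -z); pixel columns grow to the right and rows downward; lengths in m; the calibration is good to about 2 mm. A picture is of the moment at which its call begins: read the wrist's pose just before it.
A pose or a line that the arm cannot do raises manip.Unreachable and nothing moves.
- manip.finish_job(): hands the job in, once; it reports no verdict.
Trained networks look in the newest picture that a camera, given by its name, has taken for a name from the list of things; names that differ only in an ending like _2 or _b are one class to them, and where a whole thing is asked for, a point or a joint stands for the part that bears it (a point fixed in the world has none). Each returns a list of dicts, best first, with "conf" (0 to 1); they miss things now and then, are a little off and sometimes report something else, mostly with a low value. They report only what shows in the picture. A call takes as long as a camera call. They do not tell look-alikes from the thing itself.
- manip.trace(camera, query): "pixels" (480x640 bool, what is visible of it) and "bbox" ([left, top, width, height] in pixels, round what is visible of it).
The state is a dict: "t": time; "joint_pos": joint angles; "qd": joint speeds; "joint_efforts": joint torques, N m; "position": TCP position; "orientation": TCP orientation; "force": force on the tool from outside, world axes, zero at the start; "wrist_torque": the same for the moment, N m; "width": finger opening in m.
Only numpy, scipy, OpenCV 4.12 (cv2) and the standard library are available. Lean on these libraries where they do the work, as an engineer would, in place of code of your own. Each camera call takes 0.05 s, during which the arm holds its last target. There are 200 camera calls.

## Working session

There is one attempt and no reset: what is moved stays moved. The work goes in short steps, each a Python script; the robot and the scene stay as the last script left them, time stands still between calls to the robot, and variables do not carry over. Pictures are saved under pics/ and viewed, about 8 in all and at most 12, crops included, and the job is handed in when it is done.

```bash
mkdir -p pics; cat > h.py <<'E'
import numpy as np, cv2
from workcell import manip
from scipy.spatial.transform import Rotation as R
def campose(c, st=None):
    if 'pose' in c: return np.array(c['pose'])
    q=st['orientation']; T=np.eye(4); T[:3,:3]=R.from_quat([q[1],q[2],q[3],q[0]]).as_matrix(); T[:3,3]=st['position']
    return T@np.array(c['mount'])
def cloud(c, T):
    v,u=np.mgrid[:480,:640]
    K=np.array([[c['fx'],0,c['cx']],[0,c['fy'],c['cy']],[0,0,1.]])
    p=cv2.undistortPoints(np.stack([u,v],-1).reshape(-1,1,2).astype(float),K,np.array(c['dist_coeffs'],float)).reshape(480,640,2)
    z=c['range_z'].astype(float)
    P=np.stack([p[...,0]*z,-p[...,1]*z,-z],-1)
    W=P@T[:3,:3].T+T[:3,3]; W[z==0]=np.nan
    return W
E
python3 - <<'E'
from h import *
for n in ("top","scene"):
    c=manip.capture(n); cv2.imwrite(f'pics/{n}0.png',c['image']); W=cloud(c,campose(c)); np.save(n+'W.npy',W)
    for q in ("knob_grip","green_mark","kettle_switch"):
        for r in manip.trace(n,q)[:4]:
            print(n,q,round(r['conf'],2),r['bbox'],np.nanmedian(W[r['pixels']],0).round(3))
print(manip.observe()['t'],manip.finger_overhang)
E
```

```text
top knob_grip 0.7 [177.3, 218.6, 12.7, 22.5] [0.521 0.023 0.083]
top green_mark 0.59 [219.6, 207.6, 8.6, 14.0] [ 0.575 -0.077  0.022]
top kettle_switch 0.51 [497.9, 271.2, 9.2, 8.9] [ 0.364 -0.734  0.074]
top kettle_switch 0.47 [381.3, 262.6, 8.0, 14.5] [ 0.393 -0.459  0.073]
scene knob_grip 0.87 [381.6, 384.0, 24.0, 18.8] [0.526 0.033 0.082]
scene green_mark 0.73 [326.6, 367.0, 20.9, 17.5] [ 0.576 -0.076  0.023]
scene kettle_switch 0.65 [306.5, 209.3, 10.5, 14.5] [ 0.4   -0.453  0.069]
scene kettle_switch 0.51 [268.5, 151.8, 12.7, 9.6] [ 0.37  -0.728  0.068]
scene kettle_switch 0.42 [401.2, 181.5, 12.0, 13.2] [ 0.131 -0.419  0.069]
0.4 0.025
```

View pics/top0.png

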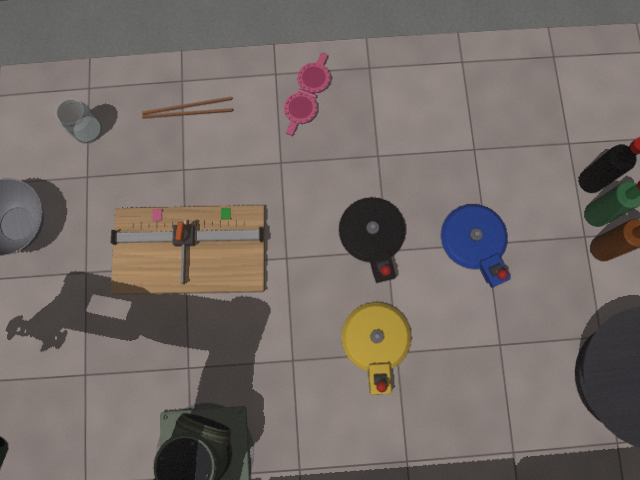

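```bash
python3 - <<'E'
import cv2
a=cv2.imread('pics/top0.png')[160:290,100:273]
cv2.imwrite('pics/c1.png',cv2.resize(a,(780,586),interpolation=2))
E
```

```text
(no output)
```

View pics/c1.png

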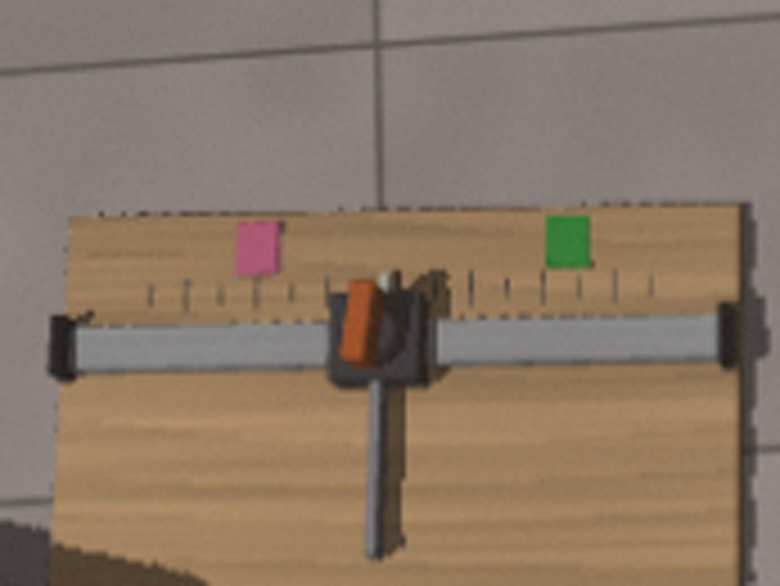

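View pics/scene0.png

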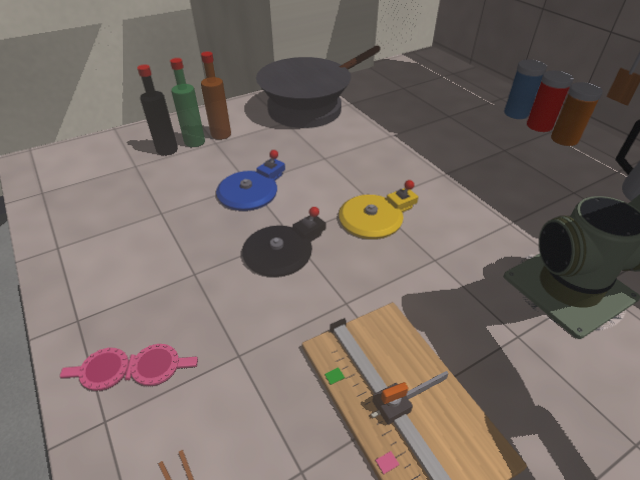

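There is one rail stop. Its orange knob is at (180,231) in the top view, on a dark block with a white pointer at (187,222). The green mark is at (226,214) and the pink one at (157,215). The orange jar in the scene view is a distractor. The black kettle base is at (372,230) with its lever at (385,270), and the blue and yellow ones are look-alikes. Next I measure the rail direction and go above the knob.

```bash
cat >> h.py <<'E'
def measure(c,W):
    hsv=cv2.cvtColor(c['image'],cv2.COLOR_BGR2HSV); o={}
    near=(np.abs(W[...,0]-.53)<.17)&(np.abs(W[...,1])<.25)&(W[...,2]>.005)&(W[...,2]<.11)
    for k,lo,hi in (('green',(50,120,50),(75,255,255)),('pink',(155,70,120),(178,255,255)),('orange',(3,150,80),(14,255,255))):
        m=(cv2.inRange(hsv,lo,hi)>0)&near
        if k=='orange' and m.any():
            m&=W[...,2]>np.nanpercentile(W[m][:,2],90)-.005
        if m.sum()<8: continue
        P=W[m]; (cx,cy),s,a=cv2.minAreaRect((P[:,:2]*1000).astype(np.float32))
        o[k]=np.array([cx/1000,cy/1000,np.median(P[:,2])]); print(k,m.sum(),o[k].round(4),'size',np.round(s,1),round(a,1))
    return o
def quat(yaw): # tool down, tool y axis along world direction yaw+90deg (mod pi)
    r=R.from_euler('z',yaw)*R.from_euler('x',np.pi); x,y,z,w=r.as_quat(); return [w,x,y,z]
E
python3 - <<'E'
from h import *
c=manip.capture('top'); W=cloud(c,campose(c)); o=measure(c,W)
d=o['pink']-o['green']; print('yaw rail y',np.degrees(np.arctan2(-d[0],d[1])))
s=manip.observe(); print(s['orientation'])
yaw=np.arctan2(-d[0],d[1]); k=o['orange']
for y0 in (0,np.pi):
  for e in (0,-1.57):
    print(y0,e,np.round(manip.inverse_kinematics([k[0],k[1],.1],quat(yaw+y0+e)),2))
# look from above, behind
y=yaw
manip.reach([k[0],k[1],.24],quat(yaw)) if manip.inverse_kinematics([k[0],k[1],.24],quat(yaw)) is not None else print('no')
s=manip.observe(); c=manip.capture('wrist'); T=campose(c,s); W=cloud(c,T); measure(c,W); cv2.imwrite('pics/w1.png',c['image']); print(s['t'],np.round(s['joint_pos'],2),s['position'],T[:3,3],-T[:3,2])
E
```

```text
green 99 [ 0.5759 -0.0761  0.0231] size [29.1 23.3] 1.2
pink 114 [0.5848 0.0976 0.0213] size [25.  31.1] 87.4
orange 75 [0.5222 0.026  0.0881] size [14.4 42.9] 82.7
yaw rail y -2.951349831735734
[-2.53434644e-05  1.89252027e-01  9.81928546e-01 -1.91310873e-05]
0 0 [ 0.03  0.39  1.9  -0.    0.85  1.65]Traceback (most recent call last):
  File "<stdin>", line 8, in <module>
    return _wrapfunc(a, 'round', decimals=decimals, out=out)
    return _wrapit(obj, method, *args, **kwds)
    result = getattr(arr, method)(*args, **kwds)
TypeError: unsupported operand type(s) for *: 'NoneType' and 'float'
```

```bash
python3 - <<'E'
from h import *
q=quat(np.pi-np.radians(7))
for e in (0,-1.5): print(np.round(manip.inverse_kinematics([.52,-.08,.08],quat(np.pi-.12+e)),2))
manip.reach([.522,.005,.26],q)
s=manip.observe(); c=manip.capture('wrist'); T=campose(c,s); W=cloud(c,T); measure(c,W); cv2.imwrite('pics/w1.png',c['image']); print(s['t'],np.round(s['joint_pos'],2),s['position'],T[:3,3],-T[:3,2])
E
```

```text
[-0.17  0.42  1.91  0.    0.81 -1.63]
[-0.17  0.42  1.91 -0.    0.81 -0.13]
green 661 [ 0.5764 -0.0745  0.023 ] size [24.  31.7] 87.0
pink 692 [0.5856 0.0995 0.0231] size [24.  32.5] 88.4
orange 475 [0.5222 0.0285 0.0874] size [14.  43.2] 81.1
2.6417 [-0.01  0.23  1.68  0.    1.23 -1.46] [0.52204386 0.00568213 0.26001538] [0.45024776 0.01533502 0.37781678] [ 0.27948876 -0.03298264 -0.95958229]
```

View pics/w1.png

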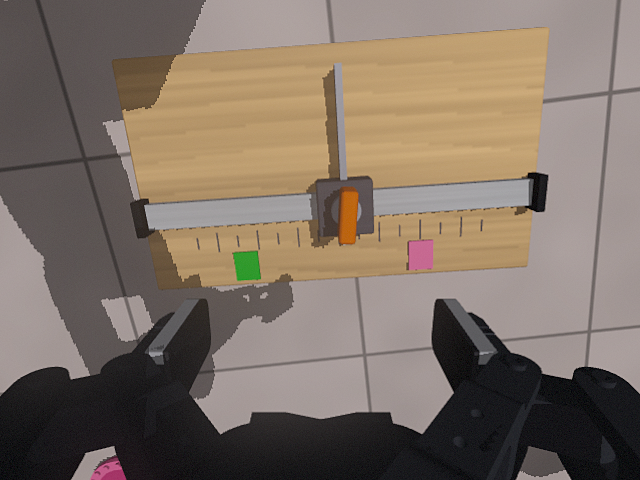

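The wrist view agrees with the top view: knob at (348,215), green tab at (247,265), pink at (420,254). The bar is about 0.1 rad clockwise of square, as described. Next I grip it and slide it to green.

```bash
python3 - <<'E'
from h import *
g=np.array([.5762,-.0752]); p=np.array([.5853,.0987]); k=np.array([.5222,.0275]); u=(p-g)/np.linalg.norm(p-g)
q=quat(np.pi-np.radians(8.5))
manip.move_gripper(.05)
manip.reach([*k,.13],q)
print(manip.movel([*k,.0835],.08,stop_force=8), manip.observe()['force'])
manip.move_gripper(0.0); s=manip.observe(); print(s['width'],s['force'],s['position'])
d=(k-g)@u; t=k-d*u; print('d',d,t)
manip.movel([*t,.0835],.06); manip.hold(.3)
s=manip.observe(); print(s['t'],s['position'],s['force'],s['wrist_torque'],s['width'])
c=manip.capture('wrist'); W=cloud(c,campose(c,s)); o=measure(c,W); cv2.imwrite('pics/w2.png',c['image'])
print('tcp-green along',(s['position'][:2]-o.get('green',[*g,0])[:2])@u, 'vs nominal',(s['position'][:2]-g)@u)
c=manip.capture('top'); W=cloud(c,campose(c)); o=measure(c,W)
E
```

```text
False [-0.20823373 -0.08835855  0.37700427]
0.013094745521261369 [-0.80166109  1.33896471  3.95362792] [0.52252967 0.02758102 0.08406964]
d 0.09973777463415402 [ 0.51698796 -0.0721015 ]
6.9833 [ 0.51719413 -0.07219631  0.08403301] [-1.51178187  0.58889881  6.27430774] [ 0.13110459  0.13853132 -0.11740139] 0.012991836777220368
green 80 [ 0.5568 -0.0683  0.0235] size [ 5.6 68.7] 87.1
pink 515 [0.5845 0.0896 0.0232] size [31.8  8. ] 2.0
orange 2646 [ 0.5167 -0.071   0.0879] size [13.7 43.9] 81.4
tcp-green along -0.006002548238996263 vs nominal -8.390501502137846e-05
green 22 [ 0.581  -0.084   0.0213] size [18.7 10.1] 0.2
orange 17 [ 0.5009 -0.0726  0.089 ] size [10.8 10.1] 86.5
```

View pics/w2.png

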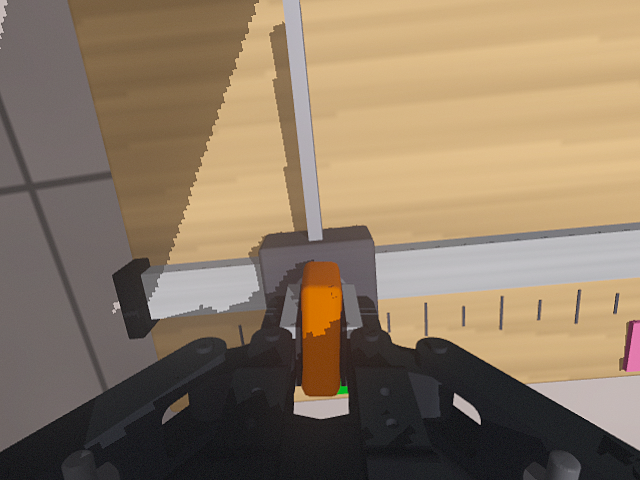

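The stop came along: the bar is held at (320,325), with a bit of the green tab showing beside it. Next I turn it clockwise using joint 6 alone.

```bash
python3 - <<'E'
from h import *
j0=np.array(manip.observe()['joint_pos'])
for a in (.35,.7,1.05,1.42):
    j=j0.copy(); j[5]+=a; manip.movej(list(j)); s=manip.observe()
    print(a,s['t'],np.round(s['joint_pos'][5]-j0[5],3),np.round(s['position'],4),np.round(s['force'],1),np.round(s['wrist_torque'],2))
manip.hold(.2)
manip.move_gripper(.045); p=s['position']
manip.movel([p[0],p[1],.16],.1)
manip.reach([.50,.02,.27],quat(np.pi-np.radians(8.5)))
s=manip.observe(); c=manip.capture('wrist'); W=cloud(c,campose(c,s)); o=measure(c,W); cv2.imwrite('pics/w3.png',c['image'])
u=(o['pink']-o['green'])[:2]; u/=np.linalg.norm(u); print('along',(o['orange']-o['green'])[:2]@u,s['t'],s['force'])
E
```

```text
0.35 7.5083 0.347 [ 0.5173 -0.072   0.0841] [0.1 1.2 2.8] [ 0.21 -0.02 -0.12]
0.7 7.9333 0.696 [ 0.5176 -0.0721  0.0841] [0.3 1.8 2.7] [ 0.37 -0.19 -0.09]
1.05 8.3583 1.046 [ 0.5179 -0.0719  0.0842] [2.8 4.1 2.5] [ 0.64 -0.43 -0.02]
1.42 8.8 1.416 [ 0.5184 -0.0718  0.0845] [4.4 4.7 2.2] [ 0.74 -0.57  0.14]
green 435 [ 0.5744 -0.0742  0.023 ] size [23.9 27.6] 86.3
pink 645 [0.5854 0.0992 0.0231] size [24.1 32. ] 87.2
orange 261 [ 0.517  -0.0714  0.0867] size [14.1 43.7] 17.9
along -0.0008532355585228557 11.4583 [ 0.42947227 -0.39100009  0.575996  ]
```

View pics/w3.png

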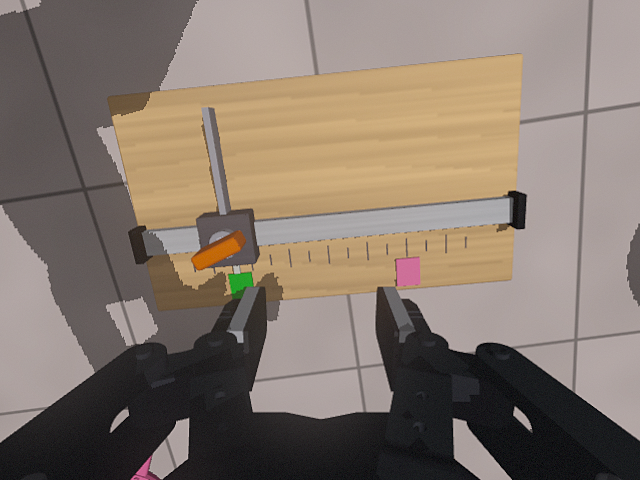

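The pointer at (237,268) is level with the green tab, with an offset along the rail of about -1 mm. The bar slipped in the grip and stands at only about 1.2 rad, so I regrip and turn it further.

```bash
python3 - <<'E'
from h import *
q=quat(np.pi-np.radians(72)); k=[.5172,-.0717]
manip.reach([*k,.13],q)
print(manip.movel([*k,.0825],.08,stop_force=8))
manip.move_gripper(0.0)
j0=np.array(manip.observe()['joint_pos'])
for a in (.2,.45):
    j=j0.copy(); j[5]+=a; manip.movej(list(j)); s=manip.observe()
    print(a,s['t'],s['width'],np.round(s['position'],4),np.round(s['force'],1),np.round(s['wrist_torque'],2))
manip.hold(.2)
manip.move_gripper(.045); p=s['position']
manip.movel([p[0],p[1],.16],.1)
manip.reach([.50,.02,.27],quat(np.pi-np.radians(8.5)))
s=manip.observe(); c=manip.capture('wrist'); W=cloud(c,campose(c,s)); o=measure(c,W); cv2.imwrite('pics/w4.png',c['image'])
u=(o['pink']-o['green'])[:2]; u/=np.linalg.norm(u); print('along',(o['orange']-o['green'])[:2]@u,s['t'],s['force'])
E
```

```text
False
0.2 13.8333 0.013263436356339156 [ 0.5182 -0.0716  0.0833] [1.1 1.8 1.4] [ 0.19 -0.15  0.1 ]
0.45 14.1833 0.013265822118103862 [ 0.5186 -0.0716  0.0835] [1.7 1.4 1.8] [ 0.32 -0.36  0.18]
green 437 [ 0.574  -0.0743  0.023 ] size [23.9 27.7] 87.1
pink 646 [0.5854 0.0992 0.0231] size [24.4 32.2] 85.8
orange 254 [ 0.5171 -0.0714  0.0867] size [14.2 43.8] 17.7
along -0.0008889868582785942 16.9583 [-0.13521082 -0.7078034   0.72364041]
```

View pics/w4.png

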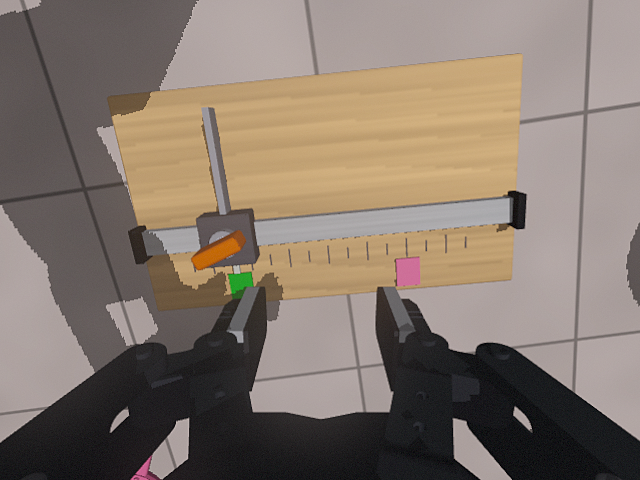

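The second turn had no visible effect, yet the grip width stayed at 13.3 mm, so the bar must have followed the tool. I repeat it and measure the bar angle at each stage to see where it comes back.

```bash
python3 - <<'E'
from h import *
def look(n):
    s=manip.observe(); c=manip.capture('wrist'); W=cloud(c,campose(c,s)); print(n,round(s['t'],2),np.round(s['joint_pos'][5],3),s['width']); measure(c,W); cv2.imwrite(f'pics/s_{n}.png',c['image'])
q=quat(np.pi-np.radians(72)); k=[.5172,-.0717]
manip.reach([*k,.12],q)
manip.movel([*k,.0825],.1,stop_force=8)
look('down')
manip.move_gripper(0.0); look('grip')
j=np.array(manip.observe()['joint_pos']); j[5]+=.4; manip.movej(list(j)); look('turned')
manip.move_gripper(.03); look('open')
E
python3 - <<'E'
import cv2,numpy as np
I=[cv2.resize(cv2.imread(f'pics/s_{n}.png')[120:420,120:520],(400,300)) for n in('down','grip','turned','open')]
cv2.imwrite('pics/m.png',np.vstack([np.hstack(I[:2]),np.hstack(I[2:])]))
E
```

```text
down 18.43 -0.474 0.04509555179238425
green 1538 [ 0.5678 -0.0668  0.0231] size [21.5 54.6] 71.0
orange 1495 [ 0.5176 -0.0715  0.0876] size [13.9 44.6] 18.2
grip 18.86 -0.474 0.013193370847281097
green 2431 [ 0.5765 -0.0751  0.0231] size [25.8 32.7] 87.7
orange 1905 [ 0.5176 -0.0715  0.0878] size [13.9 44.5] 18.2
turned 19.38 -0.077 0.013555646035318327
green 2674 [ 0.5762 -0.0753  0.023 ] size [26.3 31.7] 87.0
orange 2674 [ 0.5178 -0.0709  0.0878] size [43.4 13.9] 85.8
open 19.73 -0.074 0.030134695908599393
green 2709 [ 0.5761 -0.0751  0.0231] size [26.2 31.9] 86.8
orange 2614 [ 0.5177 -0.0714  0.0878] size [14.3 44.4] 17.7
```

View pics/m.png

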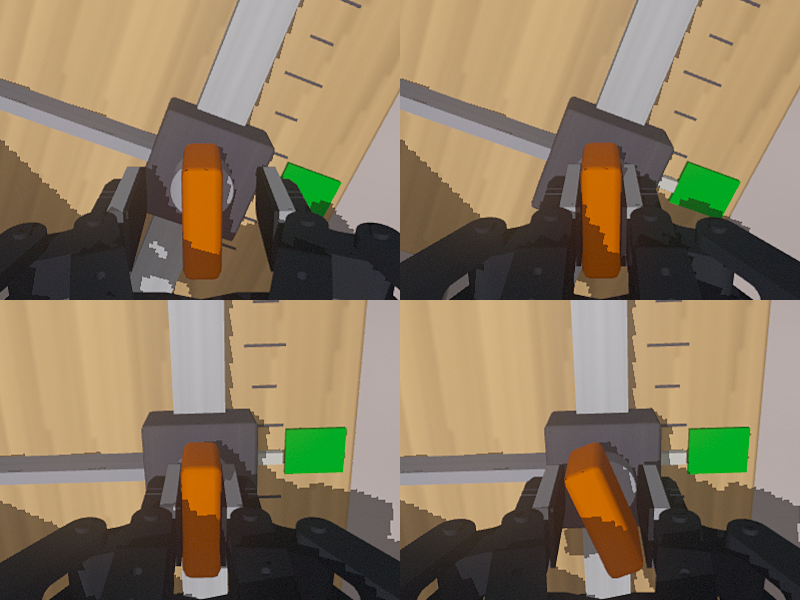

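When released from 1.59 rad the knob springs back to about 1.21 each time. That passes 1.15, but not by much. I try one gentler release from a smaller over-turn, to see if it settles higher.

```bash
python3 - <<'E'
from h import *
def look(n):
    s=manip.observe(); c=manip.capture('wrist'); W=cloud(c,campose(c,s)); print(n,round(s['t'],2)); return measure(c,W)
j=np.array(manip.observe()['joint_pos']); j[5]=-.474; manip.movej(list(j))
manip.move_gripper(0.0)
j[5]+=.15; manip.movej(list(j)); manip.hold(.3); look('turned')
manip.move_gripper(.03); look('open'); manip.hold(.5); look('later')
print(manip.observe()['t'],manip.observe()['force'])
E
```

```text
turned 21.1
green 2522 [ 0.5755 -0.0751  0.023 ] size [26.  31.1] 86.9
orange 2284 [ 0.5175 -0.0712  0.0879] size [13.8 44.3] 9.9
open 21.46
green 2548 [ 0.5667 -0.0741  0.0231] size [26.1 51.3] 84.7
orange 1905 [ 0.5175 -0.0712  0.0878] size [14. 44.] 18.0
later 22.01
green 2534 [ 0.567  -0.0742  0.0231] size [26.9 49.8] 84.8
orange 1960 [ 0.5176 -0.0716  0.0877] size [14.  44.6] 18.2
22.0583 [1.00841717 0.36130485 0.77269647]
```

The knob always settles at about 1.20 to 1.21 rad, and this holds over time. That is about 3° above the 1.15 threshold, against a measurement scatter of about 0.5°. I withdraw, check once more and hand in.

```bash
python3 - <<'E'
from h import *
p=manip.observe()['position']
manip.movel([p[0],p[1],.16],.1)
manip.reach([.50,-.04,.26],quat(np.pi-np.radians(8.5)))
s=manip.observe(); c=manip.capture('wrist'); W=cloud(c,campose(c,s)); o=measure(c,W)
u=(np.array([.5853,.0987])-[.5762,-.0752]); u/=np.linalg.norm(u); print('along',(o['orange'][:2]-[.5762,-.0752])@u,s['t'],s['force'])
sc=manip.capture('scene'); Ws=cloud(sc,campose(sc))
print([(r['bbox'],np.nanmedian(Ws[r['pixels']],0).round(3)) for r in manip.trace('scene','kettle_switch')[:3]])
manip.hold(.3); manip.finish_job()
E
```

```text
green 630 [ 0.5762 -0.0746  0.023 ] size [23.8 31.8] 87.3
pink 680 [0.5854 0.0998 0.0231] size [24.9 33. ] 86.8
orange 288 [ 0.5173 -0.0716  0.0868] size [14.4 43.8] 18.0
along 0.0005114140096801124 24.0917 [-0.1705601   0.43209825  0.29882254]
[([265.6, 151.4, 13.6, 10.8], array([ 0.371, -0.729,  0.068])), ([304.6, 212.3, 13.0, 9.4], array([ 0.4  , -0.453,  0.07 ]))]
the job is handed in; nothing more can be done
```

I slid the loose stop about 100 mm along the rail to the green mark, turned its clamp knob clockwise, let go and backed off. I handed the job in at about 24.4 s; no verdict is reported.

- **Position:** in the last look the pointer was about 0.5 mm from the middle of the green mark along the rail, against the 12 mm allowed.
- **Clamp angle:** the knob rests at about 1.20–1.21 rad, just past the required 1.15. I turned it to between 1.36 and 1.66 rad in four tries, and each time it sprang back to this angle on release. That disagrees with "stays where it is left". The angle then held steady, with about 0.5° scatter against a margin of about 3°.
- **Robot and kettle switch:** the gripper was clear and the wrist force near zero. I never went near the kettle switch, and it was found at its starting position to within a few millimetres. The yellow look-alike, which the detector found at the start, was not reported in the last check.

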